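# Set the tilt stage to 30 degrees and hold the sample plate flush on it

## Task

First lift the tilt stage's stiff hinged leaf by its tab until it stands at 30 degrees to level (the long mark on its graduated arc), and let go of it. Then pick up the loose sample plate by its grip block, tilt it to match the sloping leaf and lay it in the scribed outline, in line with it and flush, pressing lightly (about 5 N) so that the leaf does not sink; finish while still gripping the plate and holding it pressed there. Leave the vial, the brass weight and the tape roll where they stand.

Things in the scene. Friction and masses are not known exactly. Their poses are not given: they have to be found in the camera images.
- stage: Tilt stage, fixed: dark steel foot 170 x 136 x 8 mm (x, y, z), grey housing up to 30 mm. Origin: centre of the underside. x points from the leaf's hinge to its free end (roughly to the right), y along the hinge. Hinge cheeks at y = +-58 mm, 46 mm high. At y = -58 mm a thin arc, 78 mm radius about the hinge, to 105 mm high, marked every 10 degrees, long at 30.
- leaf (a joint): Angle of the stage's hinged leaf, rad: 0 level, grows as the free end is raised, at most 1.0; wanted 0.524. Aluminium plate 126 x 100 x 10 mm, 0.3 kg, hinged along its left edge. Stiff: 1.4 N m of friction (about 13 N at the tab to raise it, 0.3 N m s/rad damping); stays where it is left, sinks if pushed at the outline's middle with over about 20 N.
- leaf_axis (a point): Middle of the leaf's hinge axis, fixed in the stage: 65 mm from the stage's origin along its -x and 37 mm above the bench; axes as stage.
- leaf_tab (a point): Point to pinch on the upright dark steel tab at the leaf's free end (tab 20 mm long in x, 14 mm thick in y, 43 mm tall above the face): mid-tab, 27 mm above the face, 16 mm below its top; in the leaf's frame 118 mm from the hinge axis along x and 32 mm above it. Axes turn with the leaf: x hinge to free end, y along the hinge, z square out of the face.
- leaf_face (a point): Centre of the scribed 72 x 52 mm outline on the leaf's top face (long side along x), 52 mm from the hinge axis along the leaf and 5 mm above it. Axes turn with the leaf as for leaf_tab: z is the face's outward normal; with the leaf raised it leans left, over the hinge.
- sample_plate: Loose sample plate, about 0.15 kg: a flat steel plate 70 x 50 x 6 mm (x, y, z) with an aluminium grip block on top, 40 mm long (x) x 14 mm thick (y), from 5 to 51 mm above the underside. Origin at the centre of the plate's underside, z up out of the block. Lies flat on the bench to the left of the stage. Either end may point up the slope.
- plate_grip (a point): Point to grip on the sample plate's block, 35 mm above the underside on its middle; axes as sample_plate; pinch along y (14 mm).
- vial: Bystander: loose glass vial with a dark cap, 27 mm diameter, 56 mm high, to the right of the stage; origin at the centre of its underside.
- brass_weight: Bystander: loose brass weight with a knob, 25 mm diameter, 30 mm high, left of the stage, towards the back; origin at the centre of its underside.
- tape_roll: Bystander: loose roll of grey tape lying flat, 72 mm diameter, 19 mm high, left of the sample plate; origin at the centre of its underside.
Not all that is in view belongs to the job. What is shaped like the sample_plate but pink is not meant.

How it is judged:
On the way, in this order (a step that is already met when the one before it is completed fails the run):
1. the leaf stands at 30 degrees (+-4) and has been let go, the sample plate still on the bench (value of joint leaf between 0.453786 and 0.593412 rad and contact force between the fingers and leaf below 0.1 N and height (world z) of sample_plate below 0.01 m), for 0.3 s.
2. the sample plate is gripped and lifted, the leaf still at 30 degrees (+-4) (value of joint leaf between 0.453786 and 0.593412 rad and height (world z) of sample_plate above 0.03 m and contact force between the fingers and sample_plate above 3 N), for 0.2 s.
At the end, for the whole second after the job is handed in: Leaf at 30 degrees +-4; the plate, still gripped (over 3 N), lies on it block outwards, parallel within 3 degrees, gap under 3 mm, within 12 mm of the outline's centre each way, turned under 8 degrees (either end up), at rest, pressed on with 2 to 15 N; the arm is off the leaf (value of joint leaf between 0.453786 and 0.593412 rad and x of sample_plate in the frame of leaf_face between -0.012 and 0.012 m and y of sample_plate in the frame of leaf_face between -0.012 and 0.012 m and z of sample_plate in the frame of leaf_face between -0.003 and 0.003 m and angle between the z axis of sample_plate and the z axis of leaf_face, either way round below 0.052 rad and angle between sample_plate's own z axis and vertical below 1 rad and angle between the x axis of sample_plate and the x axis of leaf_face, either way round below 0.14 rad and contact force between sample_plate and leaf between 2 and 15 N and contact force between the fingers and sample_plate above 3 N and contact force between the arm and leaf below 0.5 N and linear speed of sample_plate below 0.01 m/s); the arm keeps its last pose, push and grip.
It fails at once if the vial is tipped over or moved more than 25 mm (distance of vial from where it was at the start of the episode above 0.025 m or angle between vial's own z axis and vertical above 0.5 rad).
It fails at once if the brass weight is tipped over or moved more than 25 mm (distance of brass_weight from where it was at the start of the episode above 0.025 m or angle between brass_weight's own z axis and vertical above 0.5 rad).
It fails at once if the tape roll is tipped over or moved more than 25 mm (distance of tape_roll from where it was at the start of the episode above 0.025 m or angle between tape_roll's own z axis and vertical above 0.5 rad).
It also fails if it takes over 48 s, if anything falls off the work surface, if the arm or the gripper's body presses on something with over 40 N, if the wrist force passes 120 N, or if a joint passes its speed limit or range.

## Robot

A 6-joint arm with a two-finger parallel gripper is mounted at the origin on a cart in front of the work surface, level with it; the furniture and walls round the work are solid. World frame = base frame: x ahead of the robot, y to its left, z up, the work surface at z = 0. Lengths are in m, angles in rad, forces in N, time in s.
With the tool pointing down it reaches from about 0.425 to 0.95 m from the base axis. Payload 14.7 kg.
Tool frame: the origin (TCP) lies midway between the tips of the shut fingers; the grasp point (between the pads) lies 19 mm behind it (env.grasp_offset is the distance from the TCP to the grasp point, in m); z points along the fingers, x is the direction in which the jaws open and shut, and the axes are right-handed (so a half turn about z gives the same grasp; the last joint's range is limited). The gripper opens to 85 mm and grips with 20 to 120 N. Pads are 22 mm wide; open, the fingers measure 114 mm over their backs; the gripper's body (76 mm by 85 mm) begins 54 mm behind the grasp point. The pads swing forward as they close: fully open they stand 13 mm farther back than shut.
Start: joints at [-1.164, 0.48, 1.596, -0, 1.065, -0.047], TCP at [0.285, -0.584, 0.231] pointing down, gripper open.
Joint ranges: [-2.75, 2.75], [-0.82, 2.05], [0.23, 2.67], [-1.56, 4.7], [0.09, 2.69], [-2.92, 2.92]. Speed limits (rad/s): [1.89, 1.89, 2.39, 3.01, 3.01, 3.01].

## Interface

Orientations are given as a rotation vector (axis times angle).
In Python, from station import telemetry, optics, env, nets gives the robot as it stands. The module is installed in compiled form; this text tells all that it offers.
- The arm moves only by the shell command python3 -m jog 'ROWS' [FORCE]. ROWS is a JSON object of lists of equal length, an entry for each row: "grip": the finger opening in m, from 0 to 0.0854; "translation": the shift along the world's x, y, z in m, a list of three; "yaw": the turn about the world's z in degrees. A call has 1 to 10 rows; each row shifts and turns the commanded pose from where the row before left it; what a row does not reach is not made up. A row lasts 1/8 s, in which the tool goes at most 62.5 mm and 10.7 degrees, less where a joint would pass 70% of its speed; a pose out of reach is approached as far as the arm can. A call is refused whole if a number of a shift passes 0.0625 or a number of a turn 10.7, either way. A call with a gripper value outside its range is refused whole. The fingers move at their own pace and stop on an object; FORCE is the grip in N (left out, the last holds). Time passes only in rows, so rows that do not move let the fingers close. It gives the time, the measured TCP pose, the force and the opening at its end, in the units of the state.
- telemetry.get_obs(): the state, without advancing time (a new reading comes with each control period).
- optics.read_camera(name): name is "scene" or "side" or "wrist"; returns (picture, depth): 400x640x3 uint8, blue, green, red; 400x640 float32, m along the optical axis (not along the pixel's ray), 0 where there is no reading.
- optics.camera_params(name): a dict with "camera_matrix" (3x3 intrinsics, pixels), "k1" (the pictures are not rectified: a ray, as slopes to the right and down, at radius r is drawn at 1 + k1 r^2 times it, then the intrinsics apply), "R" (3x3) and "t" (3): a world point X has camera coordinates R X + t; the wrist camera has in their place "mount" (4x4, takes a point from camera to tool coordinates, whose origin is the TCP and whose axes are the tool frame's). Camera axes: x right, y down, z forward; pixel columns grow to the right and rows downward; lengths in m; the calibration is good to about 2 mm. A picture is of the moment at which its call begins: read the wrist's pose just before it. camera_params takes no time and is no camera call.
- env.finish_job(): hands the job in, once; it reports no verdict.
Trained networks look in the newest picture that a camera, given by its name, has taken for a name from the list of things; names that differ only in an ending like _2 or _b are one class to them, and where a whole thing is asked for, a point or a joint stands for the part that bears it (a point fixed in the world has none). Each returns a list of dicts, best first, with "score" (0 to 1); they miss things now and then, are a little off and sometimes report something else, mostly with a low value. They report only what shows in the picture. A call takes as long as a camera call. They do not tell look-alikes from the thing itself.
- nets.boxes_of(thing, camera): "point" ([column, row] in pixels, amid what is visible of it).
The state is a dict: "time": time; "qpos": joint angles; "qd": joint speeds; "effort": joint torques, N m; "tcp_pos": TCP position; "ee_rot": TCP orientation; "ft_force": force on the tool from outside, world axes, zero at the start; "wrist_torque": the same for the moment, N m; "opening": opening from 0.0 (shut) to 1.0 (fully open).
Only numpy, scipy, OpenCV 4.12 (cv2) and the standard library are available. Lean on these libraries where they do the work, as an engineer would, in place of code of your own. Each camera call takes 0.05 s, during which the arm holds its last target.

## Working session

There is one attempt and no reset: what is moved stays moved. The work goes in short steps, Python scripts to look and compute and a shell command to move; the robot and the scene stay as the last step left them, time stands still between calls to the robot, and variables do not carry over. Pictures are saved under pics/ and viewed, and the job is handed in when it is done.

```bash
mkdir -p pics
cat > h.py <<'E'
import numpy as np, cv2, json
from station import telemetry, optics, env, nets
from scipy.spatial.transform import Rotation as Rn
def pose(cam,obs=None):
    p=optics.camera_params(cam)
    K=np.array(p["camera_matrix"]);k1=p["k1"]
    if "R" in p:
        R=np.array(p["R"]);t=np.array(p["t"])
    else:
        M=np.array(p["mount"]); Rt=Rn.from_rotvec(obs["ee_rot"]).as_matrix()
        Rw=Rt@M[:3,:3]; tw=Rt@M[:3,3]+np.array(obs["tcp_pos"])
        R=Rw.T;t=-Rw.T@tw
    return K,k1,R,t
def grid(K,k1):
    u,v=np.meshgrid(np.arange(640.),np.arange(400.))
    xy=cv2.undistortPoints(np.stack([u.ravel(),v.ravel()],1)[:,None],K,np.array([k1,0,0,0,0.]))
    return xy.reshape(400,640,2)
def take(cam):
    obs=telemetry.get_obs(); im,d=optics.read_camera(cam)
    K,k1,R,t=pose(cam,obs); g=grid(K,k1)
    pc=np.dstack([g*d[...,None],d]); W=(pc-t)@R
    W[d==0]=np.nan
    return im,d,W,(K,k1,R,t)
def proj(P,c):
    K,k1,R,t=c
    return cv2.projectPoints(np.atleast_2d(np.float64(P)),cv2.Rodrigues(R)[0],t,K,np.array([k1,0,0,0,0.]))[0].reshape(-1,2)
E
python3 - <<'E'
from h import *
for c in ["scene","side","wrist"]:
    im,d,W,cp=take(c); cv2.imwrite(f"pics/{c}0.png",im); np.savez(f"/tmp/{c}0.npz",W=W,im=im)
    print(c,-cp[2].T@cp[3])
    if c!="wrist":
        for n in ["stage","leaf","leaf_tab","sample_plate","vial","brass_weight","tape_roll"]:
            for r in nets.boxes_of(n,c)[:3]:
                p=r["point"];w=W[int(p[1]),int(p[0])]
                print(n,np.round(p),round(r["score"],2),np.round(w,3))
print(telemetry.get_obs())
E
```

```text
scene [-0.19099349  0.58367822  0.92889572]
stage [357. 202.] 0.94 [ 0.539 -0.103  0.047]
leaf [359. 199.] 0.64 [ 0.55  -0.117  0.05 ]
leaf_tab [356. 198.] 0.62 [ 0.558 -0.115  0.046]
sample_plate [307. 254.] 0.69 [0.462 0.161 0.025]
sample_plate [346. 171.] 0.66 [ 0.724 -0.199  0.031]
sample_plate [311. 222.] 0.62 [0.575 0.071 0.026]
vial [356. 196.] 0.66 [ 0.564 -0.12   0.049]
brass_weight [280. 222.] 0.51 [0.638 0.152 0.017]
tape_roll [222. 291.] 0.93 [0.502 0.433 0.011]
side [ 0.36658181 -1.25850964  0.92057282]
stage [320. 253.] 0.65 [ 0.544 -0.178  0.052]
stage [322. 243.] 0.61 [ 0.558 -0.124  0.044]
stage [332. 198.] 0.51 [0.639 0.155 0.018]
leaf [323. 240.] 0.98 [ 0.563 -0.111  0.045]
leaf_tab [324. 243.] 0.6 [ 0.562 -0.121  0.045]
leaf_tab [320. 254.] 0.27 [ 0.544 -0.178  0.052]
sample_plate [321. 213.] 0.66 [0.585 0.056 0.029]
sample_plate [388. 269.] 0.54 [ 0.726 -0.227  0.015]
sample_plate [283. 202.] 0.53 [0.472 0.129 0.032]
vial [304. 309.] 0.6 [ 0.47  -0.372  0.041]
vial [283. 202.] 0.16 [0.469 0.135 0.028]
brass_weight [333. 199.] 0.38 [0.639 0.138 0.021]
tape_roll [278. 165.] 0.71 [0.483 0.441 0.005]
wrist [ 0.36148714 -0.54794513  0.37441845]
{'time': 0.85, 'qpos': array([-1.16361318e+00,  4.80155577e-01,  1.59632938e+00,  1.09957284e-05,
        1.06509703e+00, -4.65951581e-02]), 'qd': array([ 0.00098174,  0.00015404, -0.00032272, -0.00109357,  0.00195595,
        0.00011203]), 'effort': array([-1.38423584e-04, -9.50443411e+01, -4.30647182e+01, -5.95081074e-04,
        1.08262604e-03, -3.54249426e-05]), 'tcp_pos': array([ 0.28495439, -0.58418868,  0.23131443]), 'ee_rot': array([-2.66420960e+00,  1.66480632e+00, -2.23863842e-05]), 'ft_force': array([-0.61803919,  1.03181178, -0.03173269]), 'wrist_torque': array([ 0.05640024, -0.03790166, -0.01120727]), 'opening': 0.9958247147659813}
```

Run:
```python
import cv2,numpy as np
a=cv2.imread('pics/scene0.png');b=cv2.imread('pics/side0.png')
cv2.imwrite('pics/scene0c.png',cv2.resize(a[130:320,200:440],None,fx=3.2,fy=3.0,interpolation=cv2.INTER_CUBIC))
cv2.imwrite('pics/side0c.png',cv2.resize(b[140:330,220:460],None,fx=3.2,fy=3.0,interpolation=cv2.INTER_CUBIC))
```

```text
(no output)
```

View pics/scene0.png

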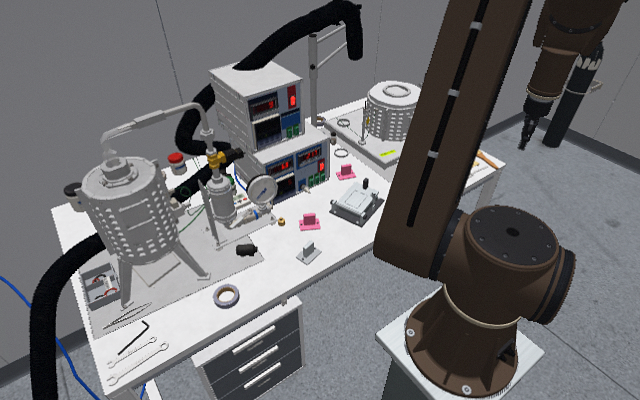

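```bash
ls pics
```

```text
scene0.png
scene0c.png
side0.png
side0c.png
wrist0.png
```

View pics/scene0c.png

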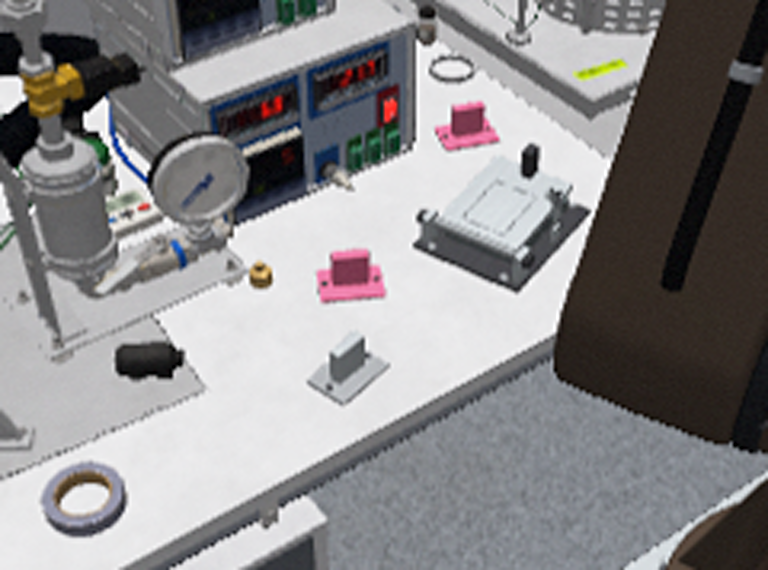

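View pics/side0c.png

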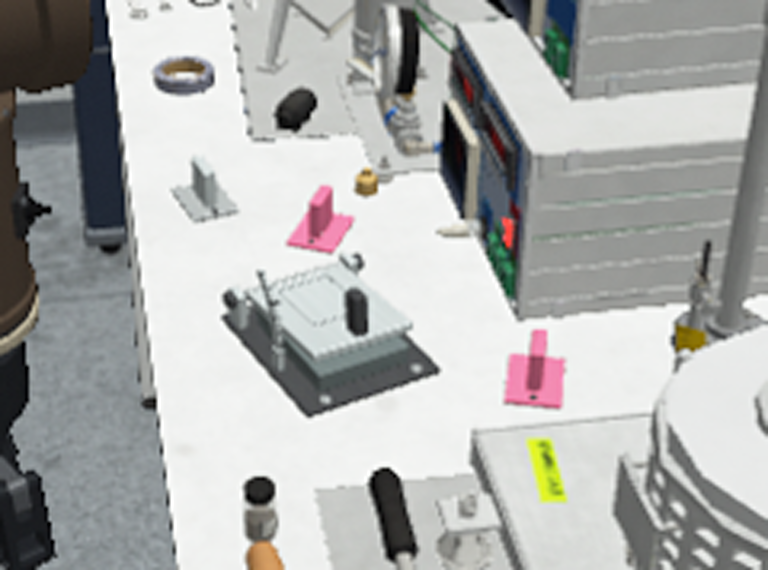

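```bash
cat >> h.py <<'E'
def rect(P):
    (c,s,a)=cv2.minAreaRect(np.float32(P[:,:2]*1000)); return np.round(np.array(c)/1000,4),np.round(s,1),round(a,1)
def sel(W,c,r,z0,z1):
    m=(np.hypot(W[...,0]-c[0],W[...,1]-c[1])<r)&(W[...,2]>z0)&(W[...,2]<z1); return m
E
python3 - <<'E'
from h import *
for c in ["scene","side"]:
    W=np.load(f"/tmp/{c}0.npz")["W"]
    for n,cc,r,z0,z1 in [("leaf",(0.555,-.115),.11,.036,.047),("tab",(0.58,-.13),.11,.066,.1),("foot",(0.555,-.115),.13,.005,.012),("blk",(.465,.15),.05,.043,.056),("plate",(.465,.15),.06,.004,.009),("platez",(.465,.15),.06,.004,.06)]:
        m=sel(W,cc,r,z0,z1)
        if m.sum()>3: print(c,n,m.sum(),np.round(np.median(W[m],0),4),rect(W[m]))
E
```

```text
scene leaf 512 [ 0.5412 -0.0844  0.0433] (array([ 0.5586, -0.1042]), array([138.7, 138.4]), 27.2)
scene tab 66 [ 0.5673 -0.1607  0.0869] (array([ 0.5351, -0.1527]), array([25.4, 95.6]), 65.3)
scene foot 329 [ 0.5225 -0.0684  0.0074] (array([ 0.5523, -0.1089]), array([134.8, 198.3]), 18.9)
scene blk 55 [0.4716 0.15   0.0491] (array([0.4733, 0.149 ]), array([14.4, 40.4]), 15.4)
scene plate 125 [0.4629 0.1582 0.0057] (array([0.4669, 0.1441]), array([88.9, 52.1]), 83.6)
scene platez 262 [0.4674 0.1547 0.0115] (array([0.4669, 0.1441]), array([88.9, 52.1]), 83.6)
side leaf 500 [ 0.5401 -0.0909  0.0443] (array([ 0.5556, -0.119 ]), array([142.1, 141.8]), 18.2)
side tab 131 [ 0.5701 -0.1715  0.0847] (array([ 0.5378, -0.1567]), array([ 23.7, 102. ]), 66.3)
side foot 423 [ 0.5395 -0.1814  0.007 ] (array([ 0.5791, -0.1188]), array([182.9, 172.1]), 20.2)
side blk 39 [0.4728 0.1419 0.0503] (array([0.4725, 0.1468]), array([13.4, 45.5]), 19.0)
side plate 124 [0.4695 0.1417 0.0062] (array([0.4762, 0.1536]), array([94. , 88.8]), 32.5)
side platez 233 [0.4719 0.1371 0.0086] (array([0.4762, 0.1536]), array([94. , 88.8]), 32.5)
```

```bash
python3 -m jog '{"grip":[0.085,0.085,0.085,0.085,0.085,0.085,0.085,0.085,0.085],"translation":[[0.032,0.046,0.003],[0.032,0.046,0.003],[0.032,0.046,0.003],[0.032,0.046,0.003],[0.032,0.046,0.003],[0.032,0.046,0.003],[0.032,0.046,0.003],[0.032,0.046,0.003],[0.032,0.046,0.003]],"yaw":[9,9,9,9,9,9,9,9,9]}' 30
python3 - <<'E'
from h import *
im,d,W,c=take("wrist"); cv2.imwrite("pics/w1.png",im); np.savez("/tmp/w1.npz",W=W,im=im)
print(-c[2].T@c[3])
for n in ["leaf","leaf_tab"]:
    for r in nets.boxes_of(n,"wrist")[:3]:
        p=r["point"];print(n,np.round(p),round(r["score"],2),np.round(W[int(p[1]),int(p[0])],3))
E
```

```text
time: 1.98
tcp_pos: [0.5739, -0.1686, 0.2586]
ee_rot: [3.106, 0.472, 0.001]
ft_force: [0.4, -1.1, -0.1]
opening: 0.997
[ 0.54871114 -0.08842815  0.40167617]
leaf [318. 126.] 0.62 [ 0.557 -0.116  0.048]
leaf_tab [316. 126.] 0.61 [ 0.555 -0.115  0.047]
```

View pics/w1.png

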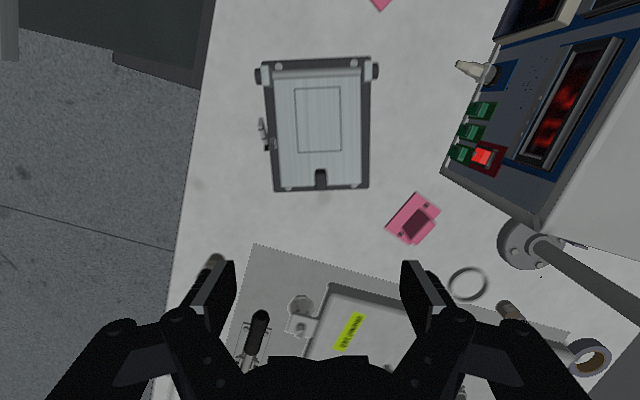

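Run:
```python
from h import *
z=np.load("/tmp/w1.npz");im=z["im"];W=z["W"]
cv2.imwrite("pics/w1c.png",cv2.resize(im[45:200,240:395],None,fx=3.8,fy=3.8,interpolation=cv2.INTER_CUBIC))
print(W[120,318],W[75,318],W[182,320],W[178,320],W[174,320],W[187,290])
m=sel(W,(.555,-.115),.11,.037,.048); print("leaf",np.median(W[m],0),rect(W[m]))
m=sel(W,(.57,-.17),.04,.07,.1); print("tab",m.sum(),np.median(W[m],0),rect(W[m]))
m=sel(W,(.555,-.115),.12,.003,.014); print("foot",rect(W[m]))
```

```text
[ 0.55585137 -0.10926061  0.04826446] [ 0.54125196 -0.06255668  0.04263714] [ 0.57636219 -0.16782546  0.09568187] [ 0.57501471 -0.1635526   0.09571488] [ 0.57365354 -0.15924503  0.09607124] [ 0.54625975 -0.20924235  0.01066013]
leaf [ 0.54627049 -0.08406456  0.04504297] (array([ 0.5503, -0.097 ]), array([139.6,  93.5]), 19.3)
tab 253 [ 0.57519046 -0.1664607   0.0958359 ] (array([ 0.5754, -0.1686]), array([13.7, 20. ]), 16.1)
foot (array([ 0.5466, -0.113 ]), array([193.8, 217.3]), 5.5)
```

View pics/w1c.png

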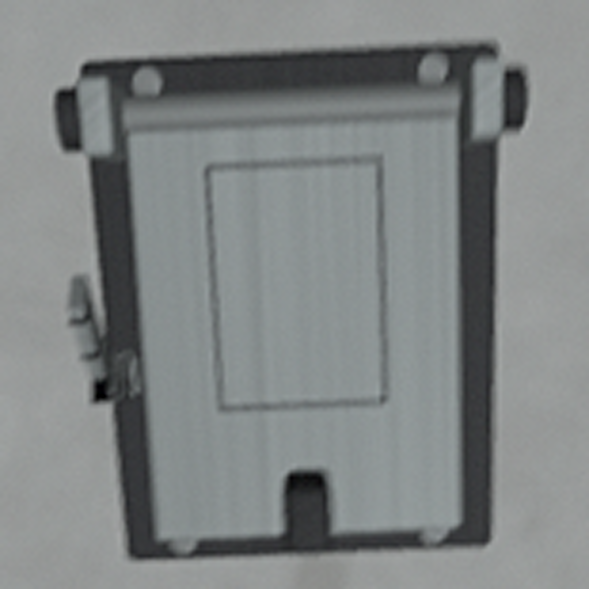

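```bash
cat >> h.py <<'E'
def leafplane(W,poly):
    m=np.zeros((400,640),np.uint8);cv2.fillPoly(m,[np.int32(poly)],1)
    P=W[(m>0)&np.isfinite(W[...,2])]
    c=P.mean(0);
    for _ in range(3):
        A=np.c_[P[:,:2]-c[:2],np.ones(len(P))];s=np.linalg.lstsq(A,P[:,2]-c[2],rcond=None)[0]
        r=P[:,2]-c[2]-A@s;P=P[np.abs(r)<2.5*r.std()+1e-4]
    n=np.array([-s[0],-s[1],1]);n/=np.linalg.norm(n)
    return n,np.array([c[0],c[1],c[2]+s[2]]),r.std()
def ray(px,c,n,p0):
    K,k1,R,t=c
    g=cv2.undistortPoints(np.float64(px).reshape(-1,1,2),K,np.array([k1,0,0,0,0.])).reshape(-1,2)
    D=np.c_[g,np.ones(len(g))]@R; C=-R.T@t
    s=((p0-C)@n)/(D@n); return C+D*s[:,None]
E
python3 - <<'E'
from h import *
z=np.load("/tmp/w1.npz");W=z["W"]
c=pose("wrist",telemetry.get_obs())
n,p,sd=leafplane(W,[(282,84),(352,84),(352,165),(285,165)])
print(n,p,sd,"tilt",np.degrees(np.arccos(n[2])),"downslope dir of n",np.degrees(np.arctan2(n[1],n[0])))
px=np.array([[206,165],[382,156],[385,400],[221,411]])/3.8+[240,45]-.4
Q=ray(px,c,n,p);print(np.round(Q,4)); ctr=Q.mean(0);print("ctr",ctr)
for i in range(4): print(np.linalg.norm(Q[i]-Q[(i+1)%4]))
ux=(Q[3]+Q[2]-Q[0]-Q[1]);uy=(Q[1]+Q[2]-Q[0]-Q[3])
print("yaw x",np.degrees(np.arctan2(ux[1],ux[0])),"yaw y",np.degrees(np.arctan2(uy[1],uy[0])))
ux[2]=0;ux/=np.linalg.norm(ux)
# foot corners z=.008
pf=np.array([[80,62],[497,42],[493,543],[132,557]])/3.8+[240,45]-.4
F=ray(pf,c,np.array([0,0,1.]),np.array([0,0,.008]));print("foot",np.round(F,4),F.mean(0),[np.linalg.norm(F[i]-F[(i+1)%4]) for i in range(4)])
fx=(F[3]+F[2]-F[0]-F[1]);print("yaw foot",np.degrees(np.arctan2(fx[1],fx[0])))
E
```

```text
[-0.03275308  0.09252758  0.99517128] [ 0.55715047 -0.11438983  0.04787326] 0.000736733884233798 tilt 5.632852992004617 downslope dir of n 109.49303693361654
[[ 0.5194 -0.0833  0.0437]
 [ 0.5692 -0.0651  0.0437]
 [ 0.5928 -0.1332  0.0508]
 [ 0.5443 -0.1519  0.0509]]
ctr [ 0.5564284  -0.10837939  0.04729067]
0.05301288760742248
0.0724179482322229
0.05193308345612697
0.07338321590273875
yaw x -70.49684647039761 yaw y 20.554854729079164
foot [[ 0.4692 -0.065   0.008 ]
 [ 0.5955 -0.0196  0.008 ]
 [ 0.6532 -0.1768  0.008 ]
 [ 0.5271 -0.2217  0.008 ]] [ 0.5612626  -0.12077497  0.008     ] [np.float64(0.1342047755613306), np.float64(0.16752906708954265), np.float64(0.1338411779354429), np.float64(0.16711089080021135)]
yaw foot -69.78126105328568
```

```bash
python3 -m jog '{"grip":[0.04,0.04,0.04,0.04,0.04],"translation":[[0.004,0.0015,-0.04],[0,0,-0.05],[0,0,-0.05],[0,0,-0.04],[0,0,-0.014]],"yaw":[2.7,0,0,0,0]}' 50
python3 - <<'E'
from h import *
im,d,W,c=take("wrist"); cv2.imwrite("pics/w2.png",im)
im,d,W,c=take("side"); cv2.imwrite("pics/s2.png",cv2.resize(im[170:320,220:420],None,fx=3.8,fy=3.8))
E
```

```text
time: 2.75
tcp_pos: [0.5752, -0.1691, 0.0622]
ee_rot: [-3.094, -0.535, 0.005]
ft_force: [-0.1, 0.2, 0.4]
opening: 0.467
```

View pics/w2.png

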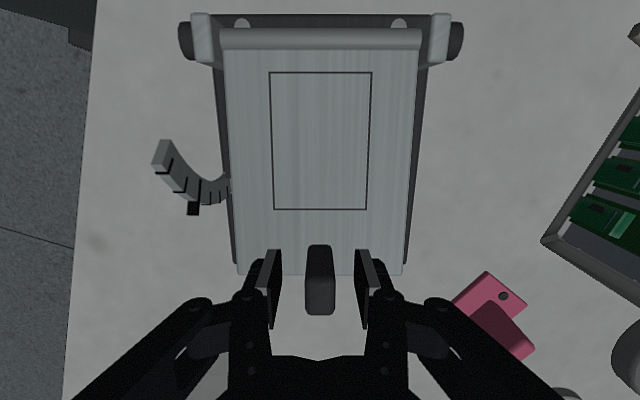

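View pics/s2.png

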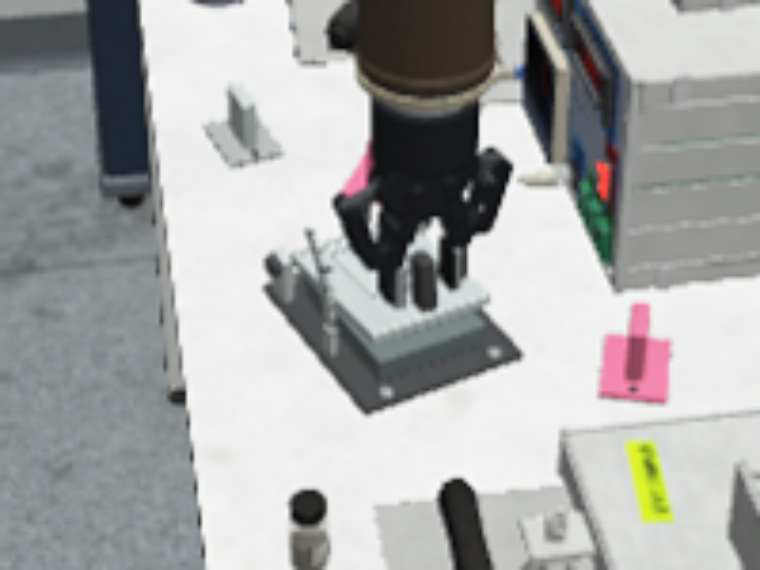

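```bash
python3 -m jog '{"grip":[0,0,0,0,0,0,0,0],"translation":[[0,0,0],[0,0,0],[0,0,0],[-0.0019,0.0052,0.0124],[-0.0022,0.0061,0.0111],[-0.0026,0.0070,0.0103],[-0.0029,0.0081,0.0095],[0,0,0]],"yaw":[0,0,0,0,0,0,0,0]}' 50
python3 - <<'E'
from h import *
im,d,W,c=take("wrist"); cv2.imwrite("pics/w3.png",im);np.savez("/tmp/w3.npz",W=W,im=im)
E
```

```text
time: 3.85
tcp_pos: [0.5666, -0.1417, 0.1088]
ee_rot: [-3.095, -0.538, 0.001]
ft_force: [-9.2, 1.6, 3.3]
opening: 0.149
```

View pics/w3.png

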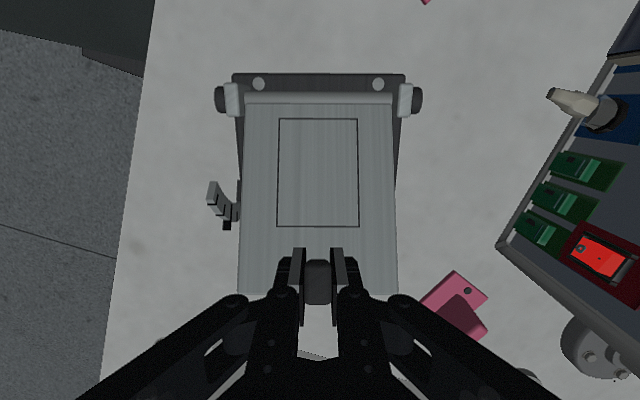

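```bash
cat >> h.py <<'E'
A=np.array([.539,-.060,.037]);ux=np.array([np.cos(np.radians(-70)),np.sin(np.radians(-70)),0])
def leafang(W,rad=0.04):
    # points near outline, by geometry: within stage frame
    uy=np.array([-ux[1],ux[0],0]);D=W-A
    x=D@ux;y=D@uy
    m=(np.abs(y)<.035)&(x>.02)&(x<.075)&(D[...,2]>0.003)&(D[...,2]<.08)
    P=np.c_[x[m],D[m][:,2]]
    for _ in range(4):
        a,b=np.polyfit(P[:,0],P[:,1],1);r=P[:,1]-a*P[:,0]-b;P=P[np.abs(r)<2*r.std()+1e-4]
    return np.degrees(np.arctan(a)),b,r.std(),len(P)
E
python3 - <<'E'
from h import *
W=np.load("/tmp/w3.npz")["W"]
print(leafang(W), "expected b at angle: 5/cos"); print(leafang(np.load("/tmp/w1.npz")["W"]))
n,p,sd=leafplane(W,[(282,125),(352,125),(352,220),(282,220)]);print(np.degrees(np.arccos(n[2])),sd,p)
E
```

```text
(np.float64(27.766728464194596), np.float64(0.0051853718776459405), np.float64(0.0006075184278437886), 9399) expected b at angle: 5/cos
(np.float64(5.664902194181406), np.float64(0.005184953325392903), np.float64(0.0006553126341434932), 2736)
27.70404475564487 0.0006673293423510123 [ 0.55264875 -0.10438228  0.06659991]
```

```bash
python3 -m jog '{"grip":[0,0,0.035,0.035,0.035],"translation":[[-0.0012,0.0033,0.0038],[0,0,0],[0,0,0],[0,0,0],[0,0,0]],"yaw":[0,0,0,0,0]}' 50
python3 - <<'E'
from h import *
im,d,W,c=take("wrist"); cv2.imwrite("pics/w4.png",im);np.savez("/tmp/w4.npz",W=W,im=im);print(leafang(W))
E
```

```text
time: 4.53
tcp_pos: [0.5667, -0.1391, 0.1119]
ee_rot: [3.095, 0.537, 0.002]
ft_force: [0.3, -0.4, 0.3]
opening: 0.413
(np.float64(29.627450900147256), np.float64(0.005176852651829774), np.float64(0.0006250060418359778), 9379)
```

View pics/w4.png

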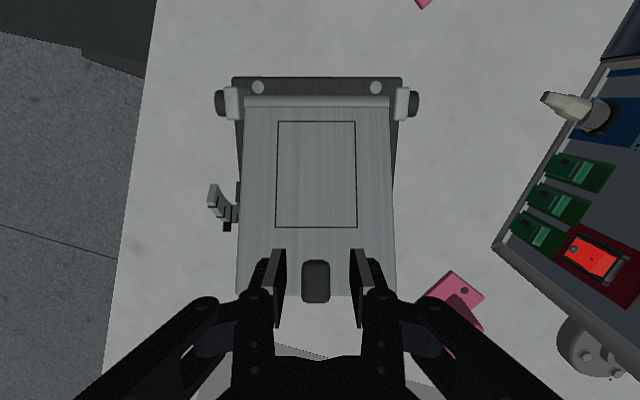

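```bash
python3 -m jog '{"grip":[0.035,0.035,0.035,0.035,0.035,0.035,0.035,0.035],"translation":[[0,0,0.045],[0,0,0.05],[0,0.01,0.045],[-0.015,0.046,0],[-0.015,0.046,0],[-0.015,0.046,0],[-0.015,0.046,0],[-0.015,0.046,0]],"yaw":[0,0,0,0,0,0,0,0]}' 50
python3 - <<'E'
from h import *
im,d,W,c=take("wrist"); cv2.imwrite("pics/w5.png",im);np.savez("/tmp/w5.npz",W=W,im=im)
m=sel(W,(.472,.148),.05,.044,.058);print("blk",m.sum(),np.median(W[m],0),rect(W[m]))
m=sel(W,(.472,.148),.06,.003,.011);print("plate",m.sum(),np.median(W[m],0),rect(W[m]))
E
```

```text
time: 5.58
tcp_pos: [0.4907, 0.1024, 0.2517]
ee_rot: [-3.095, -0.537, -0.001]
ft_force: [1.0, -0.3, -0.2]
opening: 0.41
blk 415 [0.47513328 0.14842502 0.05109029] (array([0.4754, 0.1478]), array([13.9, 39.9]), 14.6)
plate 1679 [0.4726477  0.15158604 0.00630755] (array([0.4745, 0.1558]), array([69.2, 92.2]), 28.4)
```

View pics/w5.png

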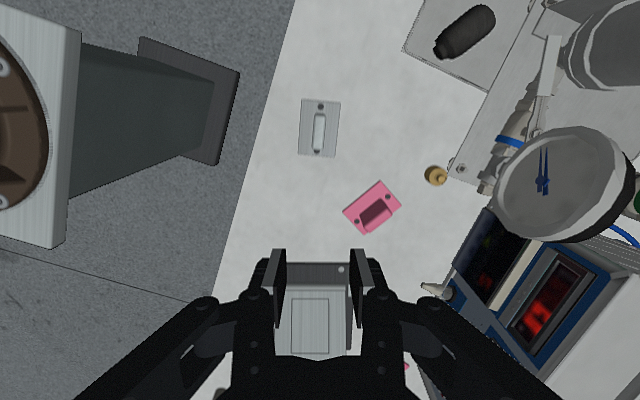

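Run:
```python
from h import *
im=np.load("/tmp/w5.npz")["im"]
cv2.imwrite("pics/w5c.png",cv2.resize(im[90:165,285:360],None,fx=7,fy=7,interpolation=cv2.INTER_CUBIC))
```

```text
(no output)
```

View pics/w5c.png

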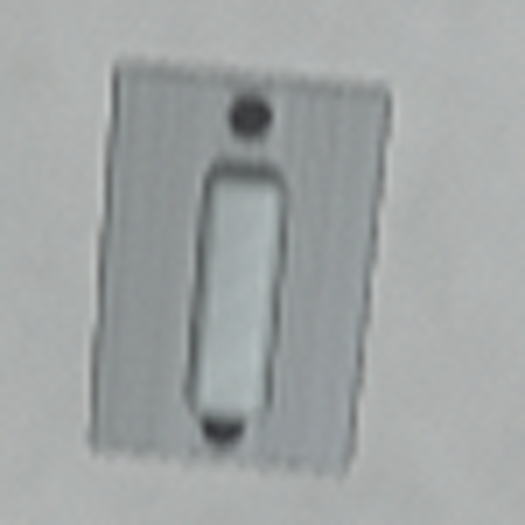

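Run:
```python
from h import *
c=pose("wrist",telemetry.get_obs())
px=np.array([[115,65],[388,90],[352,472],[92,450]])/7+[285,90]-.4
Q=ray(px,c,np.array([0,0,1.]),np.array([0,0,.006]));print(np.round(Q,4),Q.mean(0))
for i in range(4): print(np.linalg.norm(Q[i]-Q[(i+1)%4]))
y=Q[1]+Q[2]-Q[0]-Q[3];x=Q[2]+Q[3]-Q[0]-Q[1];print(np.degrees(np.arctan2(y[1],y[0])),np.degrees(np.arctan2(x[1],x[0])))
```

```text
[[0.4399 0.1803 0.006 ]
 [0.4876 0.1929 0.006 ]
 [0.5062 0.126  0.006 ]
 [0.4581 0.1131 0.006 ]] [0.47296153 0.15308576 0.006     ]
0.049365383769850744
0.06949666570166761
0.04985390563167099
0.06957551333799174
14.868116425703839 -74.69344290371374
```

Run:
```python
from h import *
o=telemetry.get_obs();print(o["tcp_pos"],o["qd"])
c=pose("wrist",o);W=np.load("/tmp/w5.npz")["W"]
for p in [(319,105),(305,130),(335,130)]:
    w=W[p[1],p[0]];print(w,ray([p],c,np.array([0,0,1.]),w))
```

```text
[0.48874675 0.10642701 0.25158795] [-0.07964523  0.01248036 -0.01939411 -0.01397068  0.00600495 -0.1298292 ]
[0.46600453 0.17667596 0.00822653] [[0.46367002 0.18109587 0.00822653]]
[0.45937159 0.14146069 0.00630755] [[0.45705656 0.14587798 0.00630755]]
[0.49611866 0.15458369 0.00574269] [[0.49379415 0.1590285  0.00574269]]
```

Run:
```python
from h import *
z=np.load("/tmp/w4.npz");W=z["W"];im=z["im"]
cv2.imwrite("pics/w4c.png",cv2.resize(im[105:245,245:385],None,fx=4,fy=4,interpolation=cv2.INTER_CUBIC))
n,p,sd=leafplane(W,[(282,125),(350,125),(350,222),(282,222)]);print(n,np.degrees(np.arctan2(n[1],n[0])))
```

```text
[-0.16618066  0.46579481  0.86914854] 109.63477142977615
```

View pics/w4c.png

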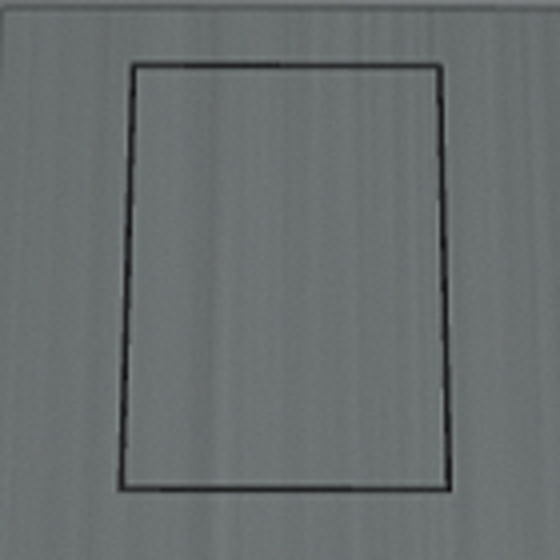

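Run:
```python
from h import *
from scipy.ndimage import map_coordinates as mc
W=np.load("/tmp/w4.npz")["W"]
px=np.array([[134,66],[440,66],[450,490],[122,490]])/4+[245,105]-.4
Q=np.array([[mc(np.nan_to_num(W[...,k]),[[p[1]],[p[0]]],order=1)[0] for k in range(3)] for p in px])
print(np.round(Q,4),Q.mean(0),[np.linalg.norm(Q[i]-Q[(i+1)%4]) for i in range(4)])
y=Q[1]+Q[2]-Q[0]-Q[3];x=Q[2]+Q[3]-Q[0]-Q[1];print(np.degrees(np.arctan2(y[1],y[0])),np.degrees(np.arctan2(x[1],x[0])))
```

```text
[[ 0.5177 -0.0817  0.0509]
 [ 0.5666 -0.0643  0.0497]
 [ 0.5875 -0.1232  0.0857]
 [ 0.5386 -0.1413  0.0846]] [ 0.55260511 -0.10262159  0.06772996] [np.float64(0.0518731589720517), np.float64(0.07216702062113267), np.float64(0.05217155427951426), np.float64(0.07152290364258938)]
19.968255221013663 -70.53947202537005
```

```bash
python3 - <<'E'
from h import *
W=np.load("/tmp/w4.npz")["W"]
A=np.array([.538,-.0624,.0375]);uy=np.array([-ux[1],ux[0],0]);D=W-A
th=np.radians(29.6);x=D@ux;y=D@uy;z=D[...,2]
lx=x*np.cos(th)+z*np.sin(th);lz=-x*np.sin(th)+z*np.cos(th)
m=(np.abs(y)<.03)
for a in np.arange(-.03,.1,.005):
    k=m&(lx>=a)&(lx<a+.005)
    if k.sum()>5: print(round(a,3),k.sum(),np.round(np.percentile(lz[k],[5,50,95])*1000,1))
E
python3 -m jog '{"grip":[0.035,0.035,0.035,0.035],"translation":[[-0.0133,0.0416,-0.03],[0,0,-0.05],[0,0,-0.05],[0,0,0]],"yaw":[-5,0,0,0]}' 50
python3 - <<'E'
from h import *
im,d,W,c=take("wrist"); cv2.imwrite("pics/w6.png",im)
m=sel(W,(.474,.148),.05,.044,.058);print("blk",m.sum(),np.median(W[m],0),rect(W[m]));o=telemetry.get_obs();print(o["tcp_pos"],o["ee_rot"],np.abs(o["qd"]).max())
E
```

```text
-0.03 595 [-19.6 -17.8 -16.1]
-0.025 526 [-22.2 -20.5 -18.9]
-0.01 12 [3.  3.2 3.5]
-0.005 436 [3.9 5.5 6.6]
0.0 668 [3.9 5.3 6.7]
0.005 563 [4.  4.9 6. ]
0.01 597 [4.1 5.1 6.1]
0.015 613 [4.1 5.1 6.2]
0.02 614 [4.1 5.1 6. ]
0.025 620 [4.1 5.1 6.1]
0.03 634 [4.1 5.  6. ]
0.035 631 [4.  5.  6.1]
0.04 665 [4.1 5.1 6.1]
0.045 666 [4.  5.1 6. ]
0.05 661 [4.  5.  6.1]
0.055 685 [4. 5. 6.]
0.06 677 [4.  5.1 6.1]
0.065 708 [4.  5.  6.1]
0.07 680 [4.1 5.  6.1]
0.075 742 [4.  5.1 6.1]
0.08 744 [4.1 5.1 6.1]
0.085 726 [4.1 5.1 6.2]
0.09 751 [4.  5.1 6.1]
0.095 767 [4.  5.  6.1]
time: 6.12
tcp_pos: [0.4757, 0.1422, 0.1191]
ee_rot: [3.115, 0.402, -0.009]
ft_force: [0.2, 0.2, 1.0]
opening: 0.413
blk 881 [0.47485083 0.14956824 0.05102008] (array([0.4753, 0.1481]), array([13.8, 39.8]), 14.0)
[0.47718436 0.14242067 0.12111914] [ 3.11549754  0.40190616 -0.00432679] 0.04739904989997369
```

View pics/w6.png

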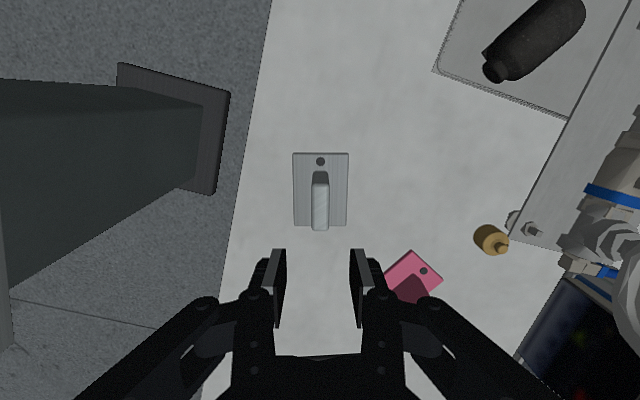

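```bash
python3 -m jog '{"grip":[0.035,0.035,0.035,0.035],"translation":[[-0.001,0.0056,-0.05],[0,0,-0.04],[0,0,-0.014],[0,0,0]],"yaw":[0,0,0,0]}' 20
python3 -m jog '{"grip":[0,0,0,0],"translation":[[0,0,0],[0,0,0],[0,0,0],[0,0,0]],"yaw":[0,0,0,0]}' 20
```

```text
time: 6.68
tcp_pos: [0.4777, 0.1483, 0.0184]
ee_rot: [-3.116, -0.402, -0.001]
ft_force: [-1.1, 0.5, -0.2]
opening: 0.412
time: 7.18
tcp_pos: [0.478, 0.1484, 0.0191]
ee_rot: [-3.116, -0.402, -0.004]
ft_force: [-0.0, -0.7, 9.1]
opening: 0.16
```

```bash
python3 -m jog '{"grip":[0,0,0,0],"translation":[[0,0,0.03],[0,0,0.045],[0,0,0.045],[0,0,0]],"yaw":[2.5,2.5,0,0]}' 20
python3 - <<'E'
from h import *
im,d,W,c=take("wrist"); cv2.imwrite("pics/w7.png",im);o=telemetry.get_obs();print(o["tcp_pos"],o["ft_force"])
E
```

```text
time: 7.68
tcp_pos: [0.4792, 0.1488, 0.1416]
ee_rot: [-3.095, -0.537, -0.012]
ft_force: [0.2, 0.3, -1.8]
opening: 0.158
[0.47810568 0.14850528 0.13968574] [-0.75176246  0.1471695  -1.98576852]
```

View pics/w7.png

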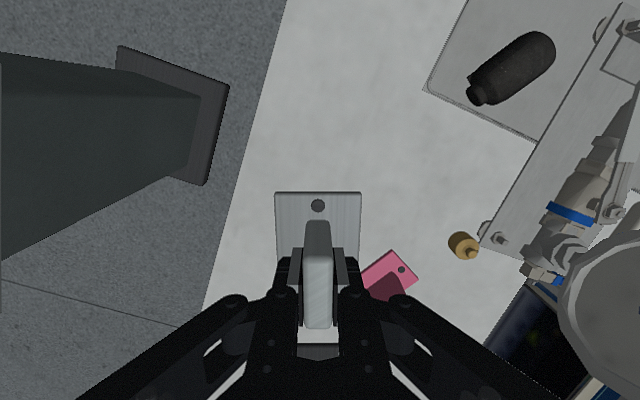

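```bash
python3 -m jog '{"grip":[0,0,0,0,0,0],"translation":[[0.0147,-0.052,0],[0.0147,-0.052,0],[0.0147,-0.052,0],[0.0146,-0.0512,0],[0,0,-0.02],[0,0,0]],"yaw":[0,0,0,0,0,0]}' 20
cat >> h.py <<'E'
A=np.array([.538,-.0624,.0375]);uy=np.array([-ux[1],ux[0],0])
def rel(P,th):
    D=P-A;x=D@ux;z=D[...,2];return np.stack([x*np.cos(th)+z*np.sin(th),D@uy,-x*np.sin(th)+z*np.cos(th)],-1)
E
python3 - <<'E'
from h import *
o=telemetry.get_obs();print(o["tcp_pos"],o["ee_rot"],o["ft_force"],"rel tcp ux,uy",(o["tcp_pos"]-A)@ux,(o["tcp_pos"]-A)@uy)
im,d,W,c=take("wrist"); cv2.imwrite("pics/w8.png",im);np.savez("/tmp/w8.npz",W=W,im=im)
n,p,sd=leafplane(W,[(285,200),(352,200),(352,245),(285,245)]);print(n,p,sd,np.degrees(np.arccos(n[2])))
im,d,W,c=take("side"); cv2.imwrite("pics/s8.png",cv2.resize(im[170:320,220:420],None,fx=3.8,fy=3.8))
E
```

```text
time: 8.48
tcp_pos: [0.5338, -0.0593, 0.1155]
ee_rot: [-3.094, -0.535, 0.006]
ft_force: [0.1, 0.5, -1.5]
opening: 0.159
[ 0.53383795 -0.05927935  0.11554749] [-3.09427596 -0.53521887  0.0059903 ] [ 0.11378607  0.51020232 -1.54853624] rel tcp ux,uy -0.004355956234478177 -0.00284371789130236
[ 0.02052647 -0.02637097  0.99944146] [ 0.52784071 -0.04137354  0.10421045] 0.0038113915172239697 1.9150678709688271
```

View pics/w8.png

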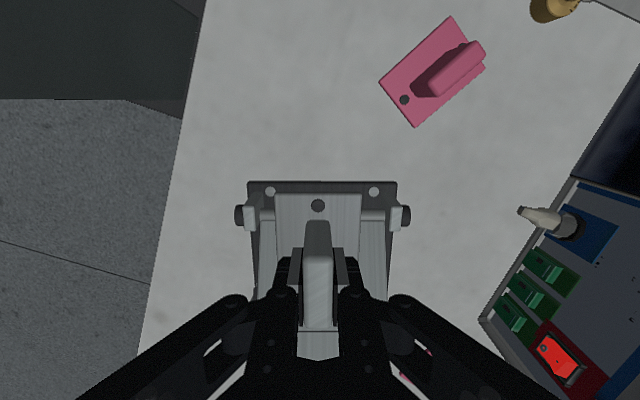

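View pics/s8.png

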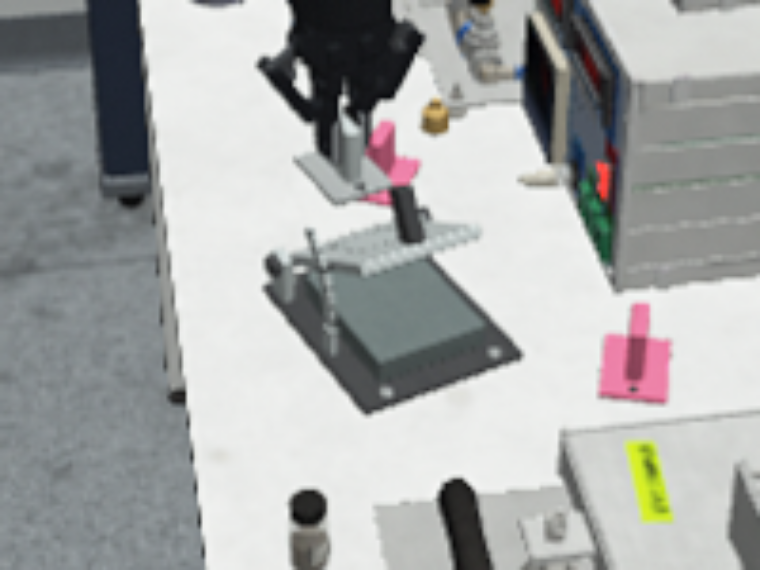

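```bash
python3 -m jog '{"grip":[0,0,0],"translation":[[0.0026,0.001,-0.03],[0,0,-0.003],[0,0,0]],"yaw":[0,0,0]}' 20
python3 -m jog '{"grip":[0,0],"translation":[[0,0,-0.003],[0,0,0]],"yaw":[0,0]}' 20
python3 -m jog '{"grip":[0,0],"translation":[[0,0,-0.003],[0,0,0]],"yaw":[0,0]}' 20
```

```text
time: 8.95
tcp_pos: [0.5381, -0.0575, 0.0849]
ee_rot: [-3.095, -0.539, 0.0]
ft_force: [-0.4, -0.1, -2.0]
opening: 0.162
time: 9.2
tcp_pos: [0.5384, -0.058, 0.0819]
ee_rot: [3.095, 0.538, 0.001]
ft_force: [-0.6, -0.4, -1.7]
opening: 0.162
time: 9.45
tcp_pos: [0.5384, -0.0578, 0.0788]
ee_rot: [-3.095, -0.537, -0.001]
ft_force: [-0.4, 3.3, 6.5]
opening: 0.157
```

```bash
python3 -m jog '{"grip":[0,0],"translation":[[0,0,-0.002],[0,0,-0.001]],"yaw":[0,0]}' 20
python3 - <<'E'
from h import *
im,d,W,c=take("wrist"); cv2.imwrite("pics/w9.png",im);np.savez("/tmp/w9.npz",W=W,im=im);o=telemetry.get_obs();print(o["tcp_pos"],o["ft_force"],o["wrist_torque"])
im,d,W,c=take("side"); cv2.imwrite("pics/s9.png",cv2.resize(im[170:320,220:420],None,fx=3.8,fy=3.8))
E
```

```text
time: 9.7
tcp_pos: [0.5382, -0.0572, 0.0762]
ee_rot: [-3.095, -0.537, -0.001]
ft_force: [-5.1, 14.2, 22.5]
opening: 0.163
[ 0.53812257 -0.05710171  0.0761371 ] [-4.64412711 13.41409746 20.83755497] [ 1.66361803  0.60775267 -0.01395233]
```

View pics/w9.png

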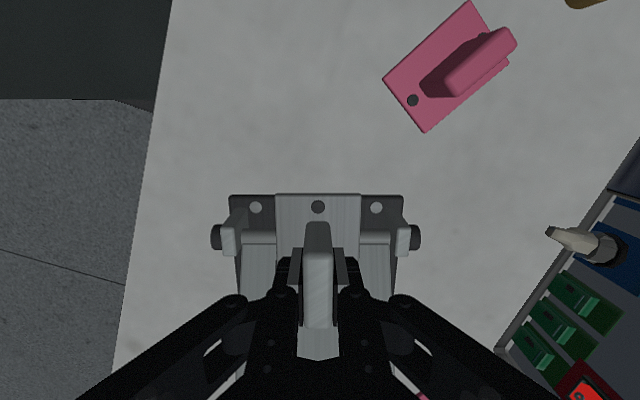

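View pics/s9.png

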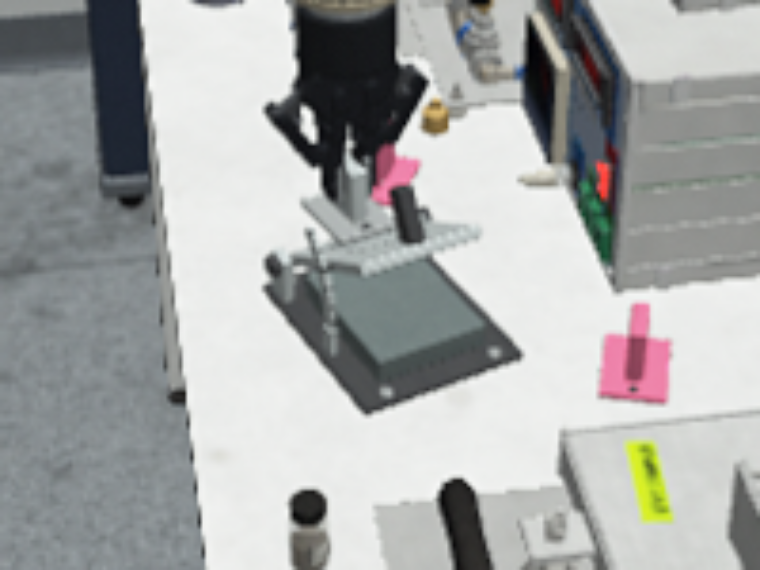

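```bash
python3 -m jog '{"grip":[0,0,0],"translation":[[0,0,0.02],[0,0.01,0.04],[0,0,0]],"yaw":[0,0,0]}' 20
python3 - <<'E'
from h import *
for f in ["w4","w3"]:
    W=np.load(f"/tmp/{f}.npz")["W"];D=W-A;x=D@ux;y=D@uy;z=W[...,2]
    for s in (1,-1):
        m=(y*s>.051)&(y*s<.075)&(abs(x)<.03)&(z>.03)&(z<.06)
        m2=m&(z>.041)
        print(s,m.sum(),m2.sum(),np.round(np.percentile(x[m2],[2,50,98]),4),np.round(np.percentile(y[m2],[2,50,98]),4),np.round(np.percentile(z[m2],[5,50,95]),4), rect(np.c_[x[m2],y[m2]]))
im,d,W,c=take("wrist"); cv2.imwrite("pics/w10.png",im);np.savez("/tmp/w10.npz",W=W,im=im);print("leaf?",leafang(W))
im,d,W,c=take("side"); cv2.imwrite("pics/s10.png",cv2.resize(im[170:320,220:420],None,fx=3.8,fy=3.8));np.savez("/tmp/s10.npz",W=W,im=im)
o=telemetry.get_obs();print(o["tcp_pos"],o["ft_force"],(o["tcp_pos"]-A)@ux,(o["tcp_pos"]-A)@uy)
D=W-A;x=D@ux;y=D@uy;z=D[...,2]
m=(abs(y)<.045)&(x>.06)&(x<.1)&(z>.02)&(z<.08);print(m.sum(),np.polyfit(x[m],z[m],1), np.degrees(np.arctan(np.polyfit(x[m],z[m],1)[0])))
E
```

```text
time: 10.18
tcp_pos: [0.5399, -0.0478, 0.1378]
ee_rot: [3.094, 0.538, 0.007]
ft_force: [1.1, -0.5, -2.4]
opening: 0.16
1 856 737 [-0.0095  0.      0.0099] [0.0531 0.0596 0.0693] [0.0423 0.046  0.0473] (array([0.0003, 0.0614]), array([17.1, 21. ]), 89.5)
-1 864 737 [-0.0101 -0.0006  0.0093] [-0.069  -0.0594 -0.0529] [0.0425 0.0461 0.0474] (array([-0.0003, -0.0612]), array([17.2, 20.9]), 89.9)
1 898 769 [-0.0096  0.0003  0.01  ] [0.0532 0.0596 0.0694] [0.0427 0.0461 0.0474] (array([0.0003, 0.0616]), array([17.2, 21.2]), 89.6)
-1 900 774 [-0.0101 -0.0007  0.0095] [-0.0691 -0.0593 -0.0528] [0.0427 0.0461 0.0475] (array([-0.0001, -0.061 ]), array([21.2, 17.3]), 1.6)
leaf? (np.float64(29.38797282847269), np.float64(0.006173451969615762), np.float64(0.0006619395589398952), 251)
[ 0.53821299 -0.04802144  0.13541235] [ 0.87311905 -0.20090649 -1.49624573] -0.013438574442433496 0.005117903728956288
88 [ 0.81494585 -0.01009206] 39.178169769152134
```

View pics/s10.png

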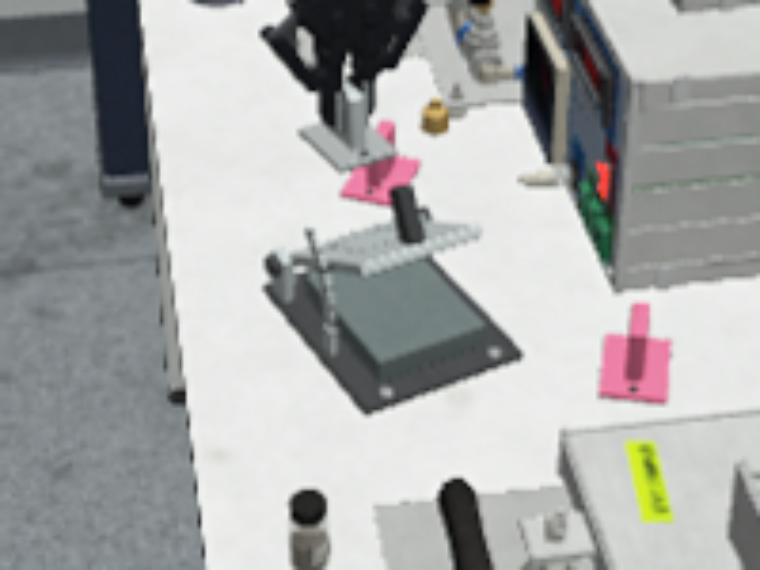

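View pics/w10.png

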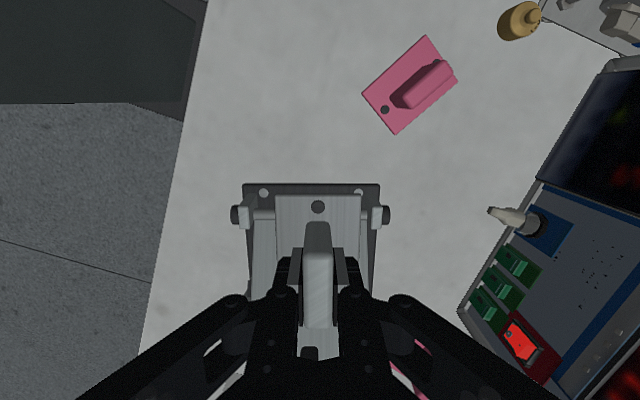

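```bash
cat >> h.py <<'E'
def platetilt(W,im=None):
    # pixels in left & right strips of plate in gripper-fixed camera
    m=np.zeros((400,640),bool);m[202:250,282:297]=1;m[202:250,342:354]=1;m[202:214,282:308]=1;m[202:214,328:354]=1
    P=W[m&np.isfinite(W[...,2])]
    for k in range(6):
        c=P.mean(0);n=np.linalg.svd(P-c,full_matrices=False)[2][2];r=(P-c)@n;P=P[np.abs(r)<max(2*r.std(),8e-4)]
    n*=np.sign(n[2]); return n,c,r.std(),len(P),"tilt along ux deg",np.degrees(np.arctan2(-n@ux,n[2])),"roll",np.degrees(np.arctan2(n@uy,n[2]))
E
python3 - <<'E'
from h import *
for f in ["w8","w10"]: print(platetilt(np.load(f"/tmp/{f}.npz")["W"]))
E
```

```text
(array([ 0.00595515, -0.00400067,  0.99997427]), array([ 0.52701697, -0.04364289,  0.10291495]), np.float64(0.0004496887799498724), 1378, 'tilt along ux deg', np.float64(-0.3321015572166997), 'roll', np.float64(0.24223439186006646))
(array([-0.02458959,  0.05665181,  0.99809114]), array([ 0.53342154, -0.03199738,  0.12486669]), np.float64(0.00047460527670018817), 1378, 'tilt along ux deg', np.float64(3.5342882557352993), 'roll', np.float64(-0.2141550680352943))
```

```bash
python3 -m jog '{"grip":[0,0,0,0],"translation":[[0.0436,0.041,0],[0,0,-0.035],[0,0,-0.026],[0,0,0]],"yaw":[0,0,0,0]}' 20
python3 - <<'E'
from h import *
o=telemetry.get_obs();print(o["tcp_pos"],o["ft_force"],(o["tcp_pos"]-A)@ux,(o["tcp_pos"]-A)@uy)
im,d,W,c=take("wrist"); cv2.imwrite("pics/w11.png",im);print(platetilt(W)[-3:])
im,d,W,c=take("scene"); cv2.imwrite("pics/c11.png",cv2.resize(im[150:270,270:430],None,fx=4.5,fy=4.5))
E
```

```text
time: 10.78
tcp_pos: [0.5796, -0.007, 0.0716]
ee_rot: [-3.094, -0.537, 0.008]
ft_force: [0.4, -0.8, -0.6]
opening: 0.159
[ 0.57955122 -0.00700158  0.07161002] [ 0.44354603 -0.7554666  -0.55246197] -0.03784613459325976 0.0579927489085777
(np.float64(3.1002743885298374), 'roll', np.float64(0.20675607351606692))
```

View pics/w11.png

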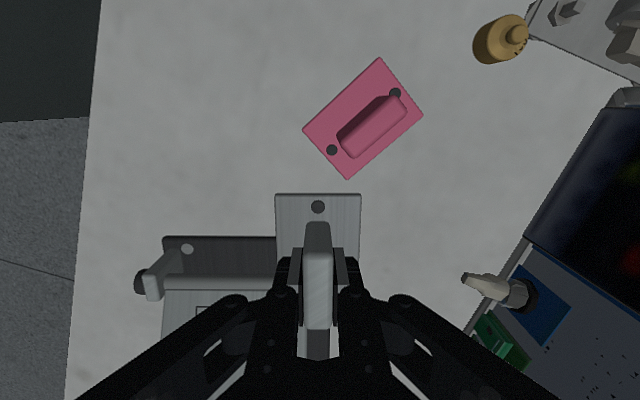

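View pics/c11.png

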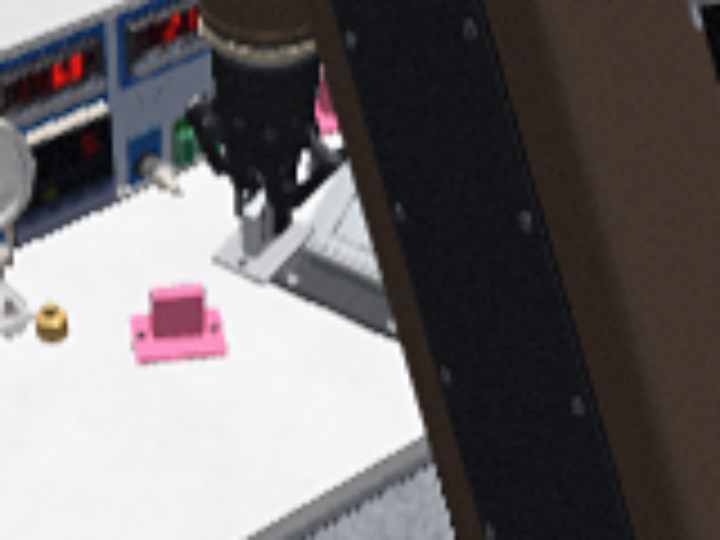

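```bash
python3 -m jog '{"grip":[0,0,0,0],"translation":[[0,0,-0.008],[-0.0009,0.0025,-0.0025],[-0.0009,0.0025,-0.0025],[0,0,0]],"yaw":[0,0,0,0]}' 20
python3 - <<'E'
from h import *
o=telemetry.get_obs();print(o["tcp_pos"],o["ft_force"],(o["tcp_pos"]-A)@ux,(o["tcp_pos"]-A)@uy)
im,d,W,c=take("wrist"); cv2.imwrite("pics/w12.png",im);print(platetilt(W)[-3:])
E
```

```text
time: 11.38
tcp_pos: [0.5801, -0.0018, 0.0616]
ee_rot: [3.095, 0.538, 0.001]
ft_force: [-0.3, 0.3, 0.9]
opening: 0.161
[ 0.5800565  -0.00182278  0.0616228 ] [-0.26456206  0.34654825  0.85758462] -0.042539800757914234 0.06023881433026697
(np.float64(4.606651552595533), 'roll', np.float64(-0.007930938863457698))
```

View pics/w12.png

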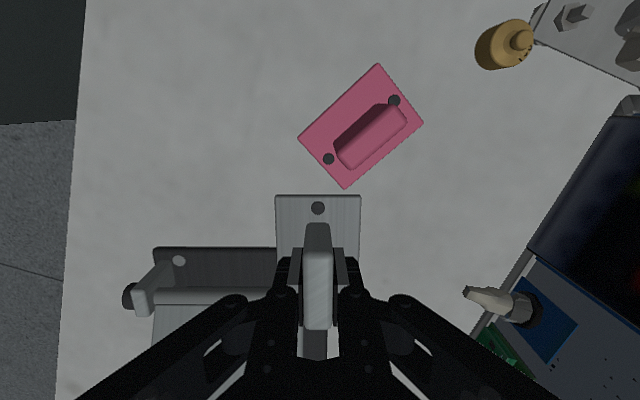

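```bash
python3 -m jog '{"grip":[0,0,0],"translation":[[0,0,-0.003],[-0.0005,0.0014,-0.002],[-0.0005,0.0014,-0.002]],"yaw":[0,0,0]}' 20
python3 - <<'E'
from h import *
o=telemetry.get_obs();print(o["tcp_pos"],o["ft_force"],(o["tcp_pos"]-A)@ux,(o["tcp_pos"]-A)@uy)
im,d,W,c=take("wrist"); print(platetilt(W)[-3:])
E
```

```text
time: 11.8
tcp_pos: [0.5791, 0.0012, 0.0551]
ee_rot: [-3.095, -0.537, -0.001]
ft_force: [-4.0, 2.4, 12.2]
opening: 0.165
[0.57912142 0.00121486 0.05513314] [-4.00460037  2.40441918 12.21933642] -0.04571406036320985 0.060399053205110985
(np.float64(12.545451611602044), 'roll', np.float64(0.16945729136866122))
```

```bash
python3 -m jog '{"grip":[0,0,0],"translation":[[-0.0007,0.0018,-0.003],[-0.0007,0.0018,-0.003],[-0.0006,0.0016,-0.003]],"yaw":[0,0,0]}' 20
python3 - <<'E'
from h import *
o=telemetry.get_obs();print(o["tcp_pos"],o["ft_force"],(o["tcp_pos"]-A)@ux,(o["tcp_pos"]-A)@uy)
im,d,W,c=take("wrist"); cv2.imwrite("pics/w13.png",im);print(platetilt(W)[-3:])
E
```

```text
time: 12.22
tcp_pos: [0.5773, 0.0062, 0.0459]
ee_rot: [3.095, 0.538, 0.001]
ft_force: [-1.0, 0.1, 7.6]
opening: 0.16
[0.57731714 0.00615118 0.04591849] [-0.9807229   0.10385324  7.59268396] -0.05096978377616298 0.06039191348348024
(np.float64(75.79313290178399), 'roll', np.float64(-0.711609783350802))
```

View pics/w13.png

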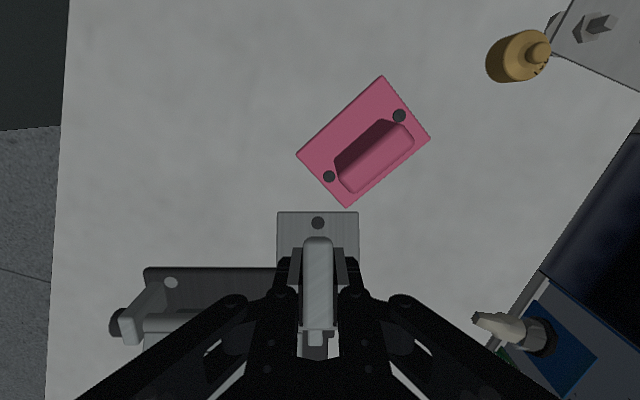

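```bash
sed -i 's/m\[202:250,282:297\]=1.*/m[r0:250,284:296]=1;m[r0:250,342:352]=1/; s/def platetilt(W,im=None)/def platetilt(W,r0=218)/' h.py
python3 - <<'E'
from h import *
im,d,W,c=take("wrist");np.savez("/tmp/w13.npz",W=W,im=im)
for r0 in (216,222,228):print(platetilt(W,r0)[1:])
for r in range(205,255,5): print(r,W[r,290],W[r,347])
E
```

```text
(array([0.57305038, 0.01431185, 0.0291037 ]), np.float64(0.0005023823522108534), 633, 'tilt along ux deg', np.float64(25.44458296282286), 'roll', np.float64(0.11059206830845919))
(array([0.57340061, 0.01274389, 0.02984892]), np.float64(0.0005059356796060481), 522, 'tilt along ux deg', np.float64(25.62797227315248), 'roll', np.float64(0.008556277336366751))
(array([0.57383637, 0.01118037, 0.03064509]), np.float64(0.0004913237664246978), 406, 'tilt along ux deg', np.float64(25.10654896107352), 'roll', np.float64(-0.09957725136878642))
205 [ 0.55377807  0.01442484 -0.00099063] [0.58936862 0.02975631 0.0056835 ]
210 [5.54874018e-01 1.14232542e-02 3.25025539e-04] [0.59181841 0.02485954 0.00076929]
215 [0.55501047 0.01828415 0.02562338] [0.58757862 0.02942775 0.02434792]
220 [0.55595107 0.01578064 0.0270066 ] [0.58861488 0.02663283 0.02506293]
225 [0.55688548 0.01330297 0.02841412] [0.58888838 0.02497253 0.02881366]
230 [0.55787031 0.01039589 0.02887109] [0.5903197  0.02159047 0.02795655]
235 [0.55880128 0.00792311 0.03026054] [0.59088142 0.01953024 0.03045103]
240 [0.55976762 0.00517777 0.03108306] [0.59161483 0.01722089 0.03223907]
245 [0.56072391 0.00250833 0.03206242] [0.5925917  0.01453246 0.03312475]
250 [ 5.61696072e-01 -2.63704050e-04  3.28563515e-02] [0.59371066 0.01161118 0.0335289 ]
```

```bash
python3 -m jog '{"grip":[0,0],"translation":[[-0.0004,0.0012,-0.0028],[0,0,0]],"yaw":[0,0]}' 20
python3 - <<'E'
from h import *
o=telemetry.get_obs();print(o["tcp_pos"],o["ft_force"])
im,d,W,c=take("wrist")
for r0 in (222,228):print(platetilt(W,r0)[1:])
E
```

```text
time: 12.58
tcp_pos: [0.5768, 0.0074, 0.0429]
ee_rot: [3.095, 0.538, 0.001]
ft_force: [-0.6, 0.8, 5.9]
opening: 0.154
[0.57679442 0.00736796 0.04292041] [-0.58755196  0.76970431  5.93461447]
(array([0.57330457, 0.01341349, 0.02607157]), np.float64(0.00048246825626492747), 516, 'tilt along ux deg', np.float64(29.160733196470773), 'roll', np.float64(0.22174394068172687))
(array([0.57403759, 0.01192577, 0.02699305]), np.float64(0.0004861594189039634), 397, 'tilt along ux deg', np.float64(29.091261121791202), 'roll', np.float64(0.12155836199891953))
```

```bash
python3 -m jog '{"grip":[0,0,0,0],"translation":[[0,0,0.04],[0,0,0.05],[0,0,0.01],[0,0,0]],"yaw":[0,0,0,0]}' 20
python3 - <<'E'
from h import *
o=telemetry.get_obs();print(o["tcp_pos"],o["ft_force"],o["ee_rot"])
im,d,W,c=take("wrist");np.savez("/tmp/w14.npz",W=W,im=im,tcp=o["tcp_pos"])
cv2.imwrite("pics/w14c.png",cv2.resize(im[195:345,255:380],None,fx=4,fy=4,interpolation=cv2.INTER_CUBIC))
for r0 in (222,228):print(platetilt(W,r0)[1:])
E
```

```text
time: 13.12
tcp_pos: [0.5767, 0.0072, 0.1429]
ee_rot: [3.095, 0.537, 0.002]
ft_force: [0.6, -0.6, -2.8]
opening: 0.157
[0.57674243 0.00722802 0.14288343] [ 0.6115437  -0.57601586 -2.75259047] [3.09510814e+00 5.37381594e-01 1.65861927e-03]
(array([0.57329894, 0.01327765, 0.12616025]), np.float64(0.0005239654471687319), 528, 'tilt along ux deg', np.float64(28.76667840884786), 'roll', np.float64(-0.03540585990675868))
(array([0.57375221, 0.01173225, 0.12701963]), np.float64(0.000526553951251753), 417, 'tilt along ux deg', np.float64(29.340715058131803), 'roll', np.float64(0.0001393709167614272))
```

View pics/w14c.png

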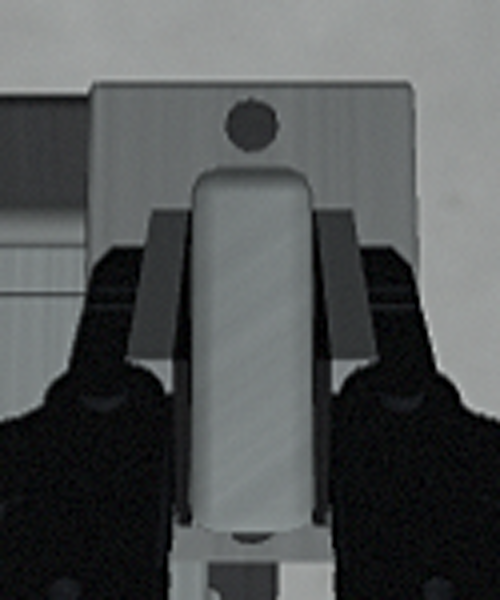

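```bash
cat >> h.py <<'E'
def plate_origin(o,W,px,r0=222):
    """px: two -ux top-edge corners"""
    n,cc,*_=platetilt(W,r0); c=pose("wrist",o)
    Q=ray(px,c,n,cc); e=Q[1]-Q[0]
    y=e/np.linalg.norm(e); x=np.cross(y,n)
    org=Q.mean(0)+.035*x-.006*n
    return org,n,x,np.linalg.norm(e)
th0=np.radians(29.6)
Lx=np.array([ux[0]*np.cos(th0),ux[1]*np.cos(th0),np.sin(th0)]);Ln=np.cross(Lx,uy)
FC=np.array([.5526,-.1026,.0677])
E
python3 - <<'E'
from h import *
o=telemetry.get_obs();W=np.load("/tmp/w14.npz")["W"]
org,n,x,w=plate_origin(o,W,[(277.9,215.7),(358,215.7)])
print("width",w,"yaw",np.degrees(np.arctan2(x[1],x[0])),"Ln",Ln)
rel=org-o["tcp_pos"];print("org-tcp",rel,"tilt dir",x)
# grip height along n
g=o["tcp_pos"]+np.array([0,0,.019])-org;print("grip in plate:",g@x,g@np.cross(n,x),g@n)
for h in (.02,.003,0):
    tgt=FC+h*Ln-rel;print(h,"tcp target",tgt,"delta",tgt-o["tcp_pos"])
E
```

```text
width 0.048762099082916295 yaw -70.25609348403806 Ln [-0.16893807  0.46415353  0.86949493]
org-tcp [ 0.00548602 -0.01505219 -0.01016244] tilt dir [ 0.29612659 -0.82505675  0.4812384 ]
grip in plate: -9.379697075370241e-06 1.096114489433635e-05 0.03327329786136948
0.02 tcp target [ 0.54373521 -0.07826474  0.09525234] delta [-0.03236705 -0.08552092 -0.04665412]
0.003 tcp target [ 0.54660716 -0.08615535  0.08047092] delta [-0.02949511 -0.09341153 -0.06143554]
0 tcp target [ 0.54711398 -0.08754781  0.07786244] delta [-0.02898829 -0.09480399 -0.06404402]
```

```bash
python3 -m jog '{"grip":[0,0,0,0,0],"translation":[[-0.0162,-0.0428,0],[-0.0162,-0.0428,0],[0,0,-0.026],[0,0,-0.02],[0,0,0]],"yaw":[0,0,0,0,0]}' 20
python3 - <<'E'
from h import *
o=telemetry.get_obs()
im,d,W,c=take("wrist");cv2.imwrite("pics/w15.png",im)
org,n,x,w=plate_origin(o,W,[(277.9,215.7),(358,215.7)])
print(o["tcp_pos"],o["ft_force"],platetilt(W,222)[4:],"yaw",np.degrees(np.arctan2(x[1],x[0])))
e=org-FC;print("rel face x,y,n",e@Lx,e@uy,e@Ln)
im,d,W,c=take("side"); cv2.imwrite("pics/s15.png",cv2.resize(im[170:320,220:420],None,fx=3.8,fy=3.8))
E
```

```text
time: 13.8
tcp_pos: [0.5421, -0.0781, 0.094]
ee_rot: [-3.094, -0.537, 0.007]
ft_force: [0.1, 0.1, -1.9]
opening: 0.158
[ 0.54213575 -0.07814365  0.09402661] [ 0.09116426  0.11807687 -1.85413153] ('tilt along ux deg', np.float64(28.44538225350314), 'roll', np.float64(0.6079160895977007)) yaw -70.11238479778025
rel face x,y,n -0.001342151197164268 -0.00150169931138272 0.01839423410685501
```

View pics/w15.png

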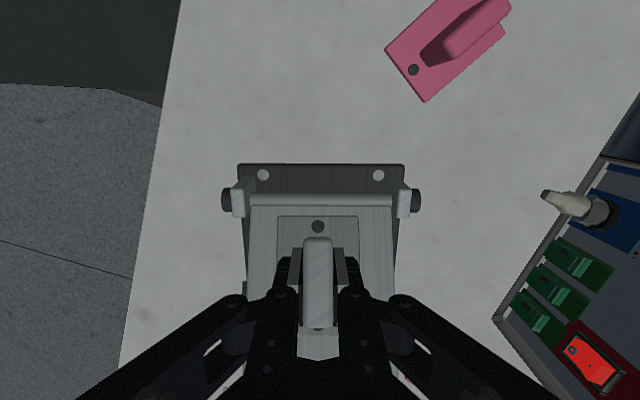

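View pics/s15.png

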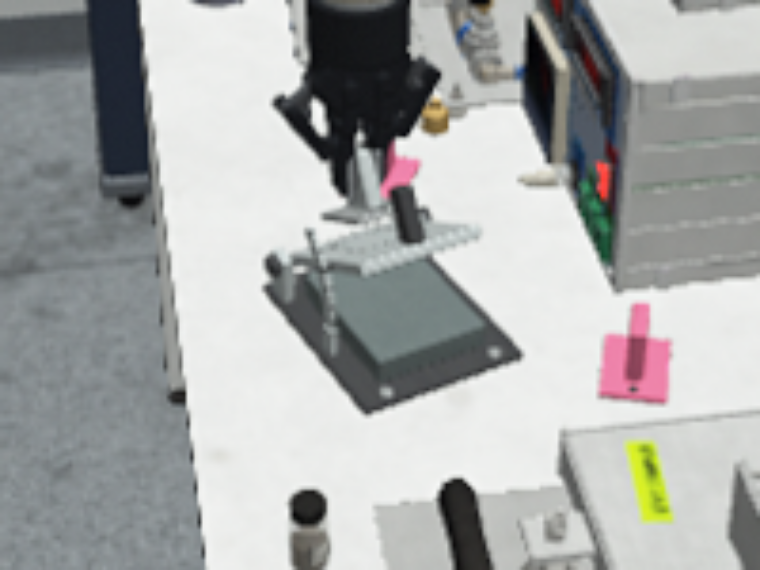

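```bash
python3 -m jog '{"grip":[0,0,0],"translation":[[0.0025,-0.004,-0.0066],[0.002,-0.004,-0.0067],[0,0,0]],"yaw":[0,0,0]}' 20
python3 -m jog '{"grip":[0,0],"translation":[[0.0002,-0.0005,-0.0009],[0,0,0]],"yaw":[0,0]}' 20
python3 - <<'E'
from h import *
o=telemetry.get_obs()
im,d,W,c=take("wrist")
org,n,x,w=plate_origin(o,W,[(277.9,215.7),(358,215.7)])
print(o["tcp_pos"],o["ft_force"],platetilt(W,222)[4:],"yaw",np.degrees(np.arctan2(x[1],x[0])))
e=org-FC;print("rel face x,y,n",e@Lx,e@uy,e@Ln,"Fn",np.array(o["ft_force"])@Ln)
E
```

```text
time: 14.28
tcp_pos: [0.5486, -0.0867, 0.0829]
ee_rot: [-3.095, -0.537, 0.001]
ft_force: [0.1, -0.2, -1.1]
opening: 0.165
time: 14.52
tcp_pos: [0.5489, -0.0869, 0.0825]
ee_rot: [3.095, 0.537, 0.0]
ft_force: [0.3, -0.8, -1.6]
opening: 0.162
[ 0.54888939 -0.08689739  0.08251539] [ 0.28520405 -0.79542219 -1.61580759] ('tilt along ux deg', np.float64(28.02138259963538), 'roll', np.float64(0.1265225128469119)) yaw -70.25853771197416
rel face x,y,n 0.0021380878476129693 0.0019018628440736639 0.0030442153149245893 Fn -1.8223163455945233
```

```bash
python3 -m jog '{"grip":[0,0],"translation":[[0.0001,-0.0008,-0.0014],[0,0,0]],"yaw":[0,0]}' 20
python3 -m jog '{"grip":[0,0],"translation":[[0.0001,-0.0006,-0.001],[0,0,0]],"yaw":[0,0]}' 20
```

```text
time: 14.82
tcp_pos: [0.5489, -0.0877, 0.081]
ee_rot: [-3.095, -0.537, 0.0]
ft_force: [-0.4, 0.8, -1.0]
opening: 0.159
time: 15.08
tcp_pos: [0.5491, -0.0882, 0.0801]
ee_rot: [-3.095, -0.537, -0.0]
ft_force: [-0.8, 2.5, 1.2]
opening: 0.16
```

```bash
python3 -m jog '{"grip":[0,0],"translation":[[0,-0.0003,-0.0006],[0,0,0]],"yaw":[0,0]}' 20
cat > chk.py <<'E'
from h import *
import sys
o=telemetry.get_obs()
im,d,W,c=take("wrist");cv2.imwrite(f"pics/{sys.argv[1]}.png",im)
cv2.imwrite(f"pics/{sys.argv[1]}c.png",cv2.resize(im[180:300,230:410],None,fx=4,fy=4,interpolation=cv2.INTER_CUBIC))
org,n,x,w=plate_origin(o,W,[(277.9,215.7),(358,215.7)])
print(o["tcp_pos"],o["ft_force"],[platetilt(W,r)[5] for r in (220,224,228)],"yaw",np.degrees(np.arctan2(x[1],x[0])))
e=org-FC;print("rel face x,y,n",e@Lx,e@uy,e@Ln,"Fn",np.array(o["ft_force"])@Ln)
m=np.zeros((400,640),bool)
D=W-A;X=D@ux;Y=D@uy;Z=D[...,2]
lz=-X*np.sin(th0)+Z*np.cos(th0)
m=(abs(Y)>.032)&(abs(Y)<.047)&(X>.01)&(X<.07)&(abs(lz-.005)<.008)
a=np.polyfit(X[m],Z[m],1);r=Z[m]-np.polyval(a,X[m]);k=abs(r)<.0012;a=np.polyfit(X[m][k],Z[m][k],1);print("leaf deg",np.degrees(np.arctan(a[0])),k.sum(),a[1])
E
python3 chk.py w16
```

```text
time: 15.32
tcp_pos: [0.5492, -0.0883, 0.0798]
ee_rot: [-3.095, -0.537, -0.001]
ft_force: [-1.7, 6.0, 7.7]
opening: 0.166
[ 0.54918248 -0.08833556  0.07977234] [-1.65464836  6.00299031  7.71607132] [np.float64(29.053102117114104), np.float64(29.076852523453844), np.float64(29.108612933036692)] yaw -70.28899221077265
rel face x,y,n 0.002134520191191781 0.0016841009840472254 0.00034889833993800536 Fn 9.774927112307033
leaf deg 29.335099300360675 3745 0.005910283812106545
```

View pics/w16c.png

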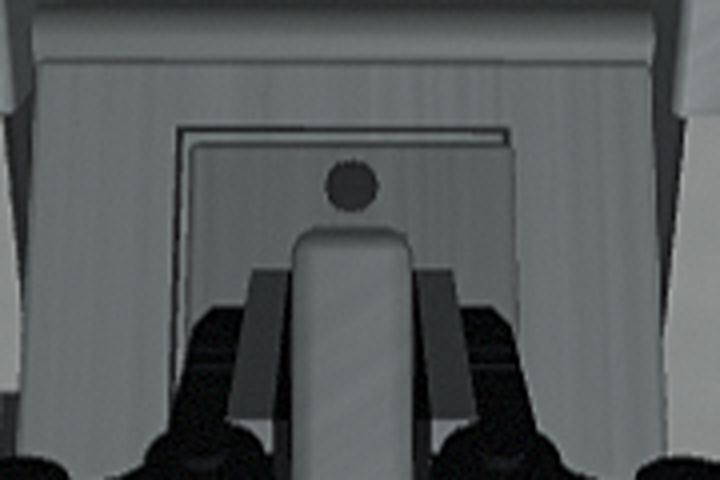

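```bash
python3 -m jog '{"grip":[0,0],"translation":[[-0.0001,0.0002,0.0003],[0,0,0]],"yaw":[0,0]}' 20
python3 -m jog '{"grip":[0,0,0,0],"translation":[[0,0,0],[0,0,0],[0,0,0],[0,0,0]],"yaw":[0,0,0,0]}' 20
python3 chk.py w17
```

```text
time: 15.62
tcp_pos: [0.5491, -0.0883, 0.0798]
ee_rot: [3.095, 0.537, 0.001]
ft_force: [0.5, 4.1, 3.8]
opening: 0.161
time: 16.12
tcp_pos: [0.5491, -0.0883, 0.0798]
ee_rot: [-3.095, -0.537, -0.0]
ft_force: [-0.4, 3.9, 4.6]
opening: 0.162
[ 0.54911243 -0.08833309  0.07980706] [-0.39478439  3.88145626  4.63924039] [np.float64(28.361752136891422), np.float64(28.01782543602608), np.float64(27.91825423920883)] yaw -70.2534914244126
rel face x,y,n 0.0020430343882039013 0.001623701726279104 -6.098445498560058e-05 Fn 5.902081717869037
leaf deg 29.412122002360427 3746 0.005822073040734401
```

```bash
for i in 1 2 3; do python3 chk.py w18_$i; done
python3 - <<'E'
from h import *
im,d,W,c=take("side"); cv2.imwrite("pics/s18.png",cv2.resize(im[170:320,220:420],None,fx=3.8,fy=3.8))
E
```

```text
[ 0.54915354 -0.08836099  0.07979681] [-0.9887329   3.19048856  5.58408811] [np.float64(28.34377899773026), np.float64(28.623029379607484), np.float64(28.822810246375216)] yaw -70.25252832981987
rel face x,y,n 0.0021007774370387423 0.001654097415077541 2.3306051579408683e-05 Fn 6.503247435521956
leaf deg 29.36622989559745 3777 0.005806680372836211
[ 0.54911017 -0.08833428  0.07978148] [-0.96650767  4.2370841   5.50206646] [np.float64(28.82263734294075), np.float64(28.610938771698418), np.float64(28.77533675941167)] yaw -70.26792671653045
rel face x,y,n 0.002058334720770129 0.001618754996983871 5.525258287300462e-05 Fn 6.9139563573575264
leaf deg 29.360259434116916 3711 0.005834921442359634
[ 0.54909634 -0.08835125  0.07979446] [0.06135475 4.22963757 5.28083946] [np.float64(28.858773200528535), np.float64(29.039441018675216), np.float64(29.02665499318802)] yaw -70.24353931142053
rel face x,y,n 0.0021135504478531552 0.0016044664469365719 0.0002723670097762903 Fn 6.544499182287079
leaf deg 29.452328851951513 3789 0.0057545464022365975
```

View pics/s18.png

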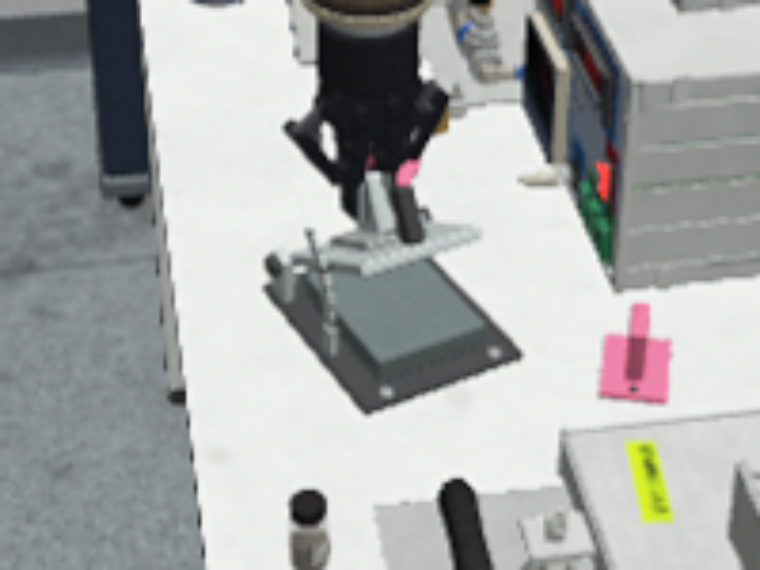

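View pics/w18_3c.png

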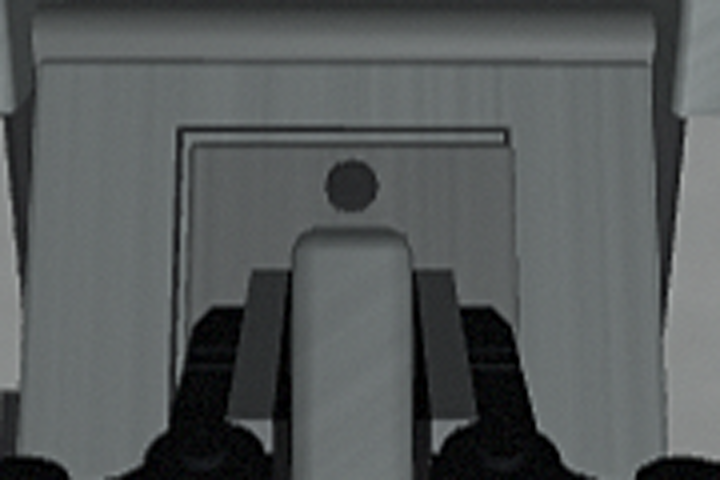

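```bash
python3 -c "
from station import env
print(env.finish_job())"
```

```text
the job is handed in; nothing more can be done
None
```

The job is handed in at about 16 s of the 48 s. The plate is gripped and held pressed in the outline on the raised leaf. `finish_job` gave no verdict, so everything below comes from my own last checks.

**What I did:**
- **Leaf:** I lifted it by its tab and let it go. It measured 29.6° right after, and 29.4° at the end.
- **Plate:** I picked up the grey sample plate, not the pink look-alikes.
- **Tilting it:** The moves only turn the tool about the vertical, so I pivoted the plate between the pads. My first try, pressing it on the leaf's slope, reached 25 N and turned it only 3.5°; the leaf did not visibly sink. I then pressed its end on the fixed hinge cheek, which brought it to about 29°.

**Last checks before handing in:**

| Check | Measured | Allowed |
|---|---|---|
| Plate tilt against the leaf | 28.3–29.0°, mostly about 0.6° under the leaf | within 3° |
| Offset from outline centre | about 2.1 mm along, 1.6 mm across | 12 mm each way |
| Gap under the plate | about 0.3 mm or less | 3 mm |
| Turn in the outline | under 0.5° | 8° |
| Press on the leaf | about 8 N, after allowing for the plate's weight | 2–15 N |

- **Disagreements:** One single tilt reading came out 1.4° under the leaf, which I took as depth noise. The press is above the 5 N you asked for. The force sensor carries about 1 N of noise.
- **Bystanders:** I did not measure the vial, brass weight or tape roll again at the end. The arm's path stayed clear of all three. The vial looked unmoved in the last side picture.

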